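# Hang a coupon plate in the sprung notch between two hanging plates

## Task

Take the hooked metal plate with the tall grip post off its small stand and hang it on the drip rail in the gap between the two plates hanging there, without dislodging them, and let go with its hook fully home in the notch of the sprung seat. The notch may lie anywhere in the gap: rest the hook lightly on the seat and feel along until it drops in, never pressing or pushing hard (under 14 N). Leave the tub, the beaker and the dishes where they stand.

Things in the scene. Friction and masses are not known exactly. Their poses are not given: they have to be found in the camera images.
- hanger: Aluminium plate to hang, 0.15 kg. Origin: middle of its hook bridge's underside; z up, y along the rail it hangs on. Bridge 16 (x) x 12 (y) x 5 mm above z = 0. Front plate x = -8 to -4, 24 mm wide in y, z = 0 to -80. Lip behind, x = 4 to 8, 12 mm wide, z = 0 to -16. So the throat is 8 mm wide, open downward. Post 18 (x) x 14 (y), z = 5 to 70. Starts hung on the stand.
- stand: Small fixed parking stand. Origin: centre of its underside on the worktop. Base 60 (x) x 90 (y) x 8 mm; upright steel blade 4 mm thick in x, 60 mm long in y, over the origin, its top edge at z = 110 mm. The hanger hangs on it, plate on the -x side.
- rail: Drip rail, fixed. Origin: centre of its tray's underside on the worktop; z up, y along the rail. Tray 100 (x) x 240 (y) x 14 mm. Upright steel rail x = -2 to 2, y = -116 to 116, top edge z = 120; between y = -46 and 46 it is cut away and the sprung seat stands there (see gap). Plates hang on its -x side with the lip on +x and are lowered straight down.
- post (a point): Point to grip on the hanger's post, on its axis, 47 mm above the hanger's origin and 23 mm below the post's top. Fingers that stay above 25 mm over the hanger's origin clear the neighbours.
- gap (a point): Point on the rail frame at x = y = 0, z = 130. Sprung steel seat, 4 mm thick, 62 mm long, in the rail's plane, its notch at mid-length: 15 mm wide, 6 mm deep. Unmeasured: notch centre within 11 mm of this point along y, either way; shoulders 0 to 3 mm above this point, notch floor 6 mm below them. The seat starts to sink at 2 N, then 1 N per mm; hard stop 9 mm down.
- left_plate: Neighbour hanging loose on the rail, about 56 mm to +y of its middle, 0.15 kg. Hook as the hanger's but no post (bridge top z = 5); front plate x = -8 to -4, 62 mm wide in y, z = 0 to -80. Origin: middle of its bridge's underside; axes as the hanger's.
- right_plate: Same kind of neighbour, about 56 mm to -y of the rail's middle. The free gap between the two neighbours' plates is about 50 mm. Origin and axes as left_plate.
- tub: White tub with a blue lid, 62 mm across and 46 mm high, bystander at the front left of the worktop. Origin: centre of its underside.
- beaker: Clear plastic beaker, 58 mm across and 62 mm high, bystander between the stand and the rail. Origin: centre of its underside.
- petri: Stack of clear dishes, 93 mm across and 44 mm high, bystander behind and to the right of the rail. Origin: centre of its underside.
Mind the look-alikes: they are no part of the job. What is shaped like the stand but red is not meant.

How it is judged:
By the outcome, as a careful person would: the job done as asked, in the order asked, and still so for the second after the job is handed in, with the robot touching nothing.
It also fails if it takes over 64 s, if anything falls off the work surface, if the arm or the gripper's body presses on something with over 40 N, if the wrist force passes 120 N, or if a joint passes its speed limit or range.

## Robot

A 6-joint arm with a two-finger parallel gripper is mounted at the origin on a cart in front of the work surface, level with it; the furniture and walls round the work are solid. World frame = base frame: x ahead of the robot, y to its left, z up, the work surface at z = 0. Lengths are in m, angles in rad, forces in N, time in s.
With the tool pointing down it reaches from about 0.35 to 0.775 m from the base axis. Payload 5.5 kg.
Tool frame: the origin (TCP) lies midway between the tips of the shut fingers; the grasp point (between the pads) lies 19 mm behind it; z points along the fingers, y is the line along which they close (so a half turn about z gives the same grasp; the last joint's range is limited). The gripper opens to 85 mm and grips with 20 to 120 N. Pads are 22 mm wide; open, the fingers measure 114 mm over their backs; the gripper's body (76 mm by 85 mm) begins 54 mm behind the grasp point. The pads swing forward as they close: fully open they stand 13 mm farther back than shut.
Start: joints at [-1.44, 0.313, 0.046, 1.304, 0, 1.431], TCP at [0.154, -0.554, 0.231] pointing down, gripper open.
Joint ranges: [-2.76, 2.76], [-0.86, 1.69], [-1.03, 1.26], [-2.2, 2.34], [-1.47, 1.5], [-3.14, 3.14]. Speed limits (rad/s): [2.57, 2.57, 3.14, 3.14, 3.14, 3.14].

## Interface

Orientations are given as a unit quaternion [w, x, y, z].
In Python, from workcell import telemetry, imaging, env gives the robot as it stands. The module is installed in compiled form; this text tells all that it offers.
- The arm moves only by the tool step_arm, never from a script. Its argument "moves" is a list of rows, each a list of 3 entries, a list of its own where there are three numbers: the shift along the tool's x, y, z in mm, then the turn, a rotation vector about the tool's x, y, z in rad, then the finger opening in mm, from 0 to 85.4. A call has 1 to 8 rows; each row is the pose to reach, as a shift and turn from the pose commanded when the call began, along the tool's axes at that moment; what a row does not reach only later rows make up. A row lasts 1/12 s, in which the tool goes at most 41.7 mm and 7.16 degrees, less where a joint would pass 70% of its speed; a pose out of reach is approached as far as the arm can. A call with a gripper value outside its range is refused whole. The fingers move at their own pace and stop on an object; "grip_force" is the grip in N (left out, the last holds). Time passes only in rows, so rows that repeat a pose let the fingers close. It gives the time, the measured TCP pose, the force, the opening and the grip force at its end, in the units of the state.
- telemetry.get_state(): the state, without advancing time (a new reading comes with each control period).
- imaging.read_camera(name): name is "scene" or "top" or "wrist"; returns the picture (400x640x3 uint8, red, green, blue); there is no depth.
- imaging.camera_params(name): a dict with "camera_matrix" (3x3 intrinsics, pixels), "D" ([k1, k2, p1, p2, k3] as OpenCV has them; the pictures are not rectified), "pose" (4x4, takes a point from camera to world coordinates). Camera axes: x right, y up, looking along -z (the intrinsics and any distortion apply to the point x, -y, -z); pixel columns grow to the right and rows downward; lengths in m; the calibration is good to about 2 mm. A picture is of the moment at which its call begins: read the wrist's pose just before it. camera_params takes no time and is no camera call; for the wrist camera it gives the pose at the moment of the call.
- env.hand_in(): hands the job in; it is judged then, once.
The state is a dict: "clock": time; "joint_pos": joint angles; "qvel": joint speeds; "tau": joint torques, N m; "tcp_pos": TCP position; "orientation": TCP orientation; "wrist_force": force on the tool from outside, world axes, zero at the start; "ft_torque": the same for the moment, N m; "finger_gap": finger opening in m; "grip_force": force on a finger pad.
Only numpy, scipy, OpenCV 4.12 (cv2) and the standard library are available. Lean on these libraries where they do the work, as an engineer would, in place of code of your own. Each camera call takes 0.05 s, during which the arm holds its last target. There are 200 camera calls.

## Working session

There is one attempt and no reset: what is moved stays moved. The work goes in short steps, Python scripts to look and compute and a tool call to move; the robot and the scene stay as the last step left them, time stands still between calls to the robot, and variables do not carry over. Pictures are saved under pics/ and viewed, at most 10 in all, crops included, and the job is handed in when it is done.

Besides the shell and the picture viewer there is one more tool, called after "Call:" as name([rows], argument=value, ...), one row to a line, values as JSON. step_arm: Moves the arm, as the interface text tells. Its arguments: {"type":"object","properties":{"moves":{"type":"array"},"grip_force":{"type":"number"}},"required":["moves"]}

```bash
mkdir -p pics; cat > h.py <<'E'
import numpy as np, cv2
from workcell import telemetry, imaging, env
from scipy.spatial.transform import Rotation as R
def snap(n,f):
    p=imaging.camera_params(n); im=imaging.read_camera(n); cv2.imwrite(f'pics/{f}.png',im[:,:,::-1]); np.savez(f'pics/{f}.npz',K=p['camera_matrix'],D=p['D'],T=p['pose']); return im
def ray(f,uv):
    d=np.load(f'pics/{f}.npz'); q=cv2.undistortPoints(np.array([[uv]],float),d['K'],d['D'])[0,0]
    return d['T'][:3,3], d['T'][:3,:3]@np.array([q[0],-q[1],-1])
def onz(f,uv,z):
    o,v=ray(f,uv); return o+v*(z-o[2])/v[2]
def proj(f,P):
    d=np.load(f'pics/{f}.npz'); c=(np.asarray(P)-d['T'][:3,3])@d['T'][:3,:3]; c=c*[1,-1,-1]
    return cv2.projectPoints(c.reshape(-1,1,3),np.zeros(3),np.zeros(3),d['K'],d['D'])[0][:,0]
def tri(f1,u1,f2,u2):
    o1,v1=ray(f1,u1);o2,v2=ray(f2,u2)
    s=np.linalg.lstsq(np.c_[v1,-v2],o2-o1,rcond=None)[0]; a=o1+v1*s[0];b=o2+v2*s[1]; return (a+b)/2,np.linalg.norm(a-b)
E
python3 - <<'E'
from h import *
for n in ['scene','top']: snap(n,n); print(imaging.camera_params(n)['pose'].round(3).tolist(), imaging.camera_params(n)['camera_matrix'][0][0])
s=telemetry.get_state(); print(s)
E
```

```text
[[0.663, 0.49, -0.566, -0.54], [-0.749, 0.431, -0.504, -1.159], [-0.003, 0.758, 0.653, 1.428], [0.0, 0.0, 0.0, 1.0]] 495.9803403879264
[[-0.152, 0.777, -0.611, -0.667], [-0.988, -0.108, 0.108, 0.064], [0.018, 0.621, 0.784, 1.707], [0.0, 0.0, 0.0, 1.0]] 511.18329255123234
{'clock': 0.1, 'joint_pos': array([-1.43962674e+00,  3.13952557e-01,  4.51175741e-02,  1.30359062e+00,
       -2.26582177e-05,  1.43117947e+00]), 'qvel': array([-0.00120516, -0.00199726,  0.00241772,  0.00095095, -0.00017354,
       -0.000379  ]), 'tau': array([ 3.09487456e-03, -4.81722379e+01,  2.99245280e+01,  1.26295522e-02,
       -5.30778766e-05,  9.88187963e-06]), 'tcp_pos': array([ 0.15372304, -0.55361427,  0.23049274]), 'orientation': array([-8.14676707e-04,  9.90848001e-01,  1.34979910e-01, -7.88828835e-06]), 'wrist_force': array([ 0.03380978,  0.09479523, -0.0145579 ]), 'ft_torque': array([-0.00754646, -0.01959271,  0.00537084]), 'grip_force': 0.0, 'finger_gap': 0.08538147959577444}
```

View pics/scene.png

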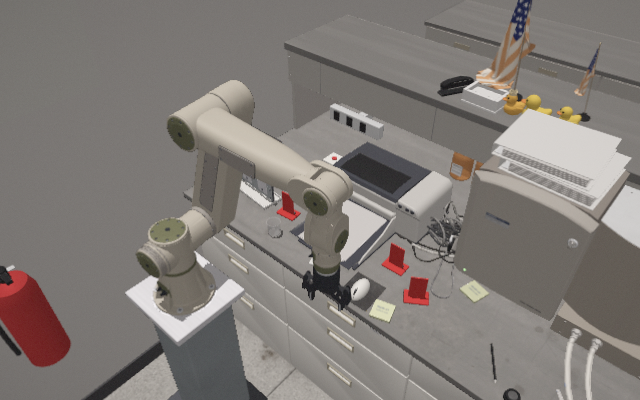

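View pics/top.png

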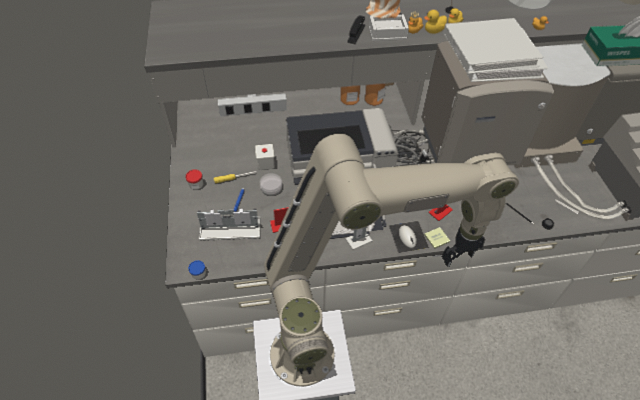

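The top picture shows the rail at about (230,225), the white stand with the hanger at about (358,235), and the tub at (197,270). The red look-alike is at (280,218). I'll enlarge that area.

```bash
python3 - <<'E'
from h import *
a=cv2.imread('pics/top.png')
cv2.imwrite('pics/c1.png',np.vstack([cv2.resize(a[195:250,185:275],None,fx=6,fy=6,interpolation=2)[:, :540],cv2.resize(a[205:250,320:410],None,fx=6,fy=6,interpolation=2)]))
for n,uv,z in [('railtray',(230,234),.014),('stand',(358,238),.008),('tub',(197,270),.046),('petri',(271,184),.044),('red',(280,220),.0)]: print(n,onz('top',uv,z).round(3))
E
```

```text
railtray [0.527 0.221 0.014]
stand [ 0.44  -0.284  0.008]
tub [0.358 0.347 0.046]
petri [0.739 0.036 0.044]
red [0.578 0.016 0.   ]
```

View pics/c1.png

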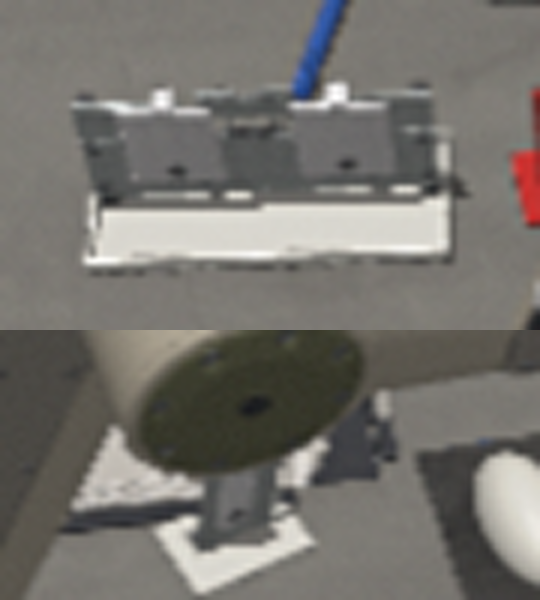

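The crop shows the rail tray's front edge running from about (199,239) to (260,237.5). The hanger plate faces the robot on the stand, whose base corners are at about (354,249) and (372.5,241). The arm hides the post, so I'll work out the yaws next.

```bash
python3 - <<'E'
from h import *
for z,ps in [(.006,[(346,229.5),(354.2,249.2),(372.5,240.8)]),(.012,[(198.8,239.2),(260,237.5)]),(.12,[(197.5,211.7),(257.5,210.7)])]:
    P=[onz('top',p,z)[:2] for p in ps]; print(z,np.round(P,3).tolist())
    for a,b in zip(P,P[1:]): print(np.linalg.norm(b-a).round(3),np.degrees(np.arctan2(*(b-a)[::-1])).round(1))
E
```

```text
0.006 [[0.489, -0.244], [0.392, -0.259], [0.42, -0.339]]
0.099 -171.3
0.085 -70.3
0.012 [[0.52, 0.345], [0.495, 0.104]]
0.242 -96.0
0.12 [[0.574, 0.331], [0.547, 0.101]]
0.232 -96.7
```

Call:
step_arm([
  [[0,0,-40],[0,0,-0.12],85],
  [[40,-25,-80],[0,0,-0.24],85],
  [[70,-43,-110],[0,0,-0.36],85],
  [[105,-64,-110],[0,0,-0.48],85],
  [[140,-86,-110],[0,0,-0.6],85],
  [[175,-107,-110],[0,0,-0.72],85],
  [[210,-128,-110],[0,0,-0.84],85],
  [[245,-150,-110],[0,0,-0.96],85],
])

```text
clock: 0.77
tcp_pos: [0.3391, -0.355, 0.3412]
orientation: [0.0, 0.815, 0.579, 0.0]
wrist_force: [1.2, -0.6, 0.7]
finger_gap: 0.0848
grip_force: 0.0
```

Call:
step_arm([
  [[25,20,0],[0,0,-0.12],85],
  [[50,40,0],[0,0,-0.24],85],
  [[70,55,0],[0,0,-0.36],85],
  [[86,65,0],[0,0,-0.48],85],
  [[86,65,0],[0,0,-0.6],85],
  [[86,65,0],[0,0,-0.72],85],
  [[86,65,0],[0,0,-0.84],85],
  [[86,65,0],[0,0,-0.96],85],
])

```text
clock: 1.43
tcp_pos: [0.4282, -0.2967, 0.3407]
orientation: [-0.001, 0.455, 0.891, 0.0]
wrist_force: [0.7, -0.5, -0.5]
finger_gap: 0.085
grip_force: 0.0
```

Call:
step_arm([
  [[0,0,0],[0,0,-0.12],85],
  [[0,0,0],[0,0,-0.24],85],
  [[0,0,0],[0,0,-0.36],85],
  [[0,0,0],[0,0,-0.48],85],
  [[0,0,0],[0,0,-0.6],85],
  [[0,0,0],[0,0,-0.72],85],
  [[0,0,0],[0,0,-0.84],85],
  [[0,0,0],[0,0,-0.96],85],
])

```text
clock: 2.1
tcp_pos: [0.4279, -0.297, 0.3408]
orientation: [-0.0, -0.008, 1.0, 0.0]
wrist_force: [0.5, 0.4, -0.1]
finger_gap: 0.0852
grip_force: 0.0
```

Call:
step_arm([
  [[0,0,0],[0,0,-0.12],85],
  [[0,0,0],[0,0,-0.24],85],
  [[0,0,0],[0,0,-0.34],85],
  [[0,0,0],[0,0,-0.34],85],
  [[0,0,0],[0,0,-0.34],85],
])

```text
clock: 2.52
tcp_pos: [0.428, -0.297, 0.3409]
orientation: [-0.0, -0.172, 0.985, 0.0]
wrist_force: [0.6, -0.0, -0.3]
finger_gap: 0.0851
grip_force: 0.0
```

```bash
python3 - <<'E'
from h import *
s=telemetry.get_state(); print(s['tcp_pos'],s['orientation'],s['joint_pos'].round(2),s['wrist_force'])
snap('wrist','w1');print(imaging.camera_params('wrist')['pose'].round(3).tolist());snap('top','top2');snap('scene','scene2')
print(proj('w1',[[.434,-.289,.18],[.434,-.289,.11]]))
a=cv2.imread('pics/w1.png');b=cv2.imread('pics/scene2.png');
cv2.imwrite('pics/v1.png',cv2.resize(a,(800,500)))
E
```

```text
[ 0.42801374 -0.2970367   0.34090647] [-2.33357798e-04 -1.72317902e-01  9.85041322e-01  2.84752229e-04] [-0.76  0.2   0.16  1.53 -0.   -1.11] [ 0.59590878 -0.00338271 -0.29315146]
[[-0.339, -0.891, -0.301, 0.351], [0.941, -0.321, -0.11, -0.324], [0.001, -0.321, 0.947, 0.483], [0.0, 0.0, 0.0, 1.0]]
[[331.60840793 181.62409343]
 [330.66980647 163.36411941]]
```

View pics/v1.png

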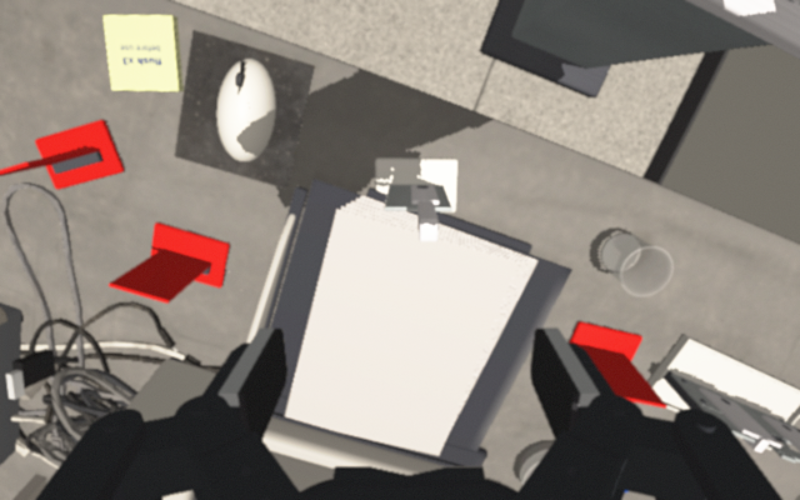

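The wrist view shows the hanger on the stand at (333,150). The light square of the post's top is at about (343,185) in raw pixels.

```bash
python3 - <<'E'
from h import *
a=cv2.imread('pics/w1.png')
cv2.imwrite('pics/v2.png',cv2.resize(a[115:205,290:380],None,fx=6,fy=6,interpolation=cv2.INTER_CUBIC))
t=onz('w1',(343,185),.18); print(t)
print(proj('top2',[t]),proj('scene2',[t]))
E
```

```text
[ 0.43349933 -0.2781841   0.18      ]
[[360.31246359 213.88062758]] [[319.80243468 227.32955892]]
```

View pics/v2.png

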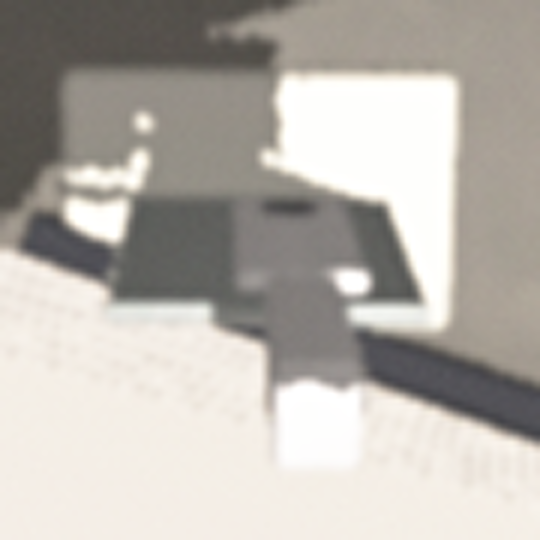

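Call:
step_arm([
  [[-12,15.7,30],[0,0,0],60],
  [[-12,15.7,65],[0,0,0],60],
  [[-12,15.7,100],[0,0,0],60],
  [[-12,15.7,135],[0,0,0],60],
  [[-12,15.7,165],[0,0,0],60],
  [[-12,15.7,190],[0,0,0],60],
  [[-12,15.7,203],[0,0,0],60],
  [[-12,15.7,203],[0,0,0],60],
])

```text
clock: 3.33
tcp_pos: [0.432, -0.2766, 0.1348]
orientation: [-0.002, -0.173, 0.985, 0.002]
wrist_force: [-1.6, 0.5, -0.0]
finger_gap: 0.06
grip_force: 0.0
```

```bash
python3 - <<'E'
from h import *
s=telemetry.get_state(); print(s['tcp_pos'],s['wrist_force'])
a=snap('wrist','w2'); print(proj('w2',[[.434,-.278,.18]]))
cv2.imwrite('pics/v3.png',cv2.resize(a[:,:,::-1][40:400,120:520],None,fx=1.5,fy=1.5))
E
```

```text
[ 0.43204009 -0.27658042  0.13480317] [-1.58103778e+00  5.16172860e-01 -1.50389149e-03]
[[319.03641956 333.45887904]]
```

View pics/v3.png

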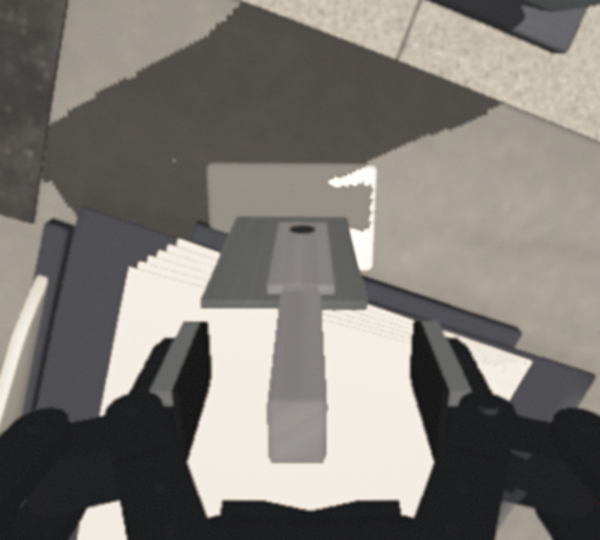

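The post stands between the pads, with its top face at about (318,328) raw, so I'll close on it.

Call:
step_arm([
  [[0,0,-2],[0,0,0],40],
  [[0,0,-2],[0,0,0],25],
  [[0,0,-2],[0,0,0],10],
  [[0,0,-2],[0,0,0],5],
  [[0,0,-2],[0,0,0],5],
  [[0,0,-2],[0,0,0],5],
  [[0,0,-2],[0,0,0],5],
  [[0,0,-2],[0,0,0],5],
], grip_force=50)

```text
clock: 4.05
tcp_pos: [0.4348, -0.279, 0.1417]
orientation: [0.001, -0.174, 0.985, -0.001]
wrist_force: [0.5, -0.9, 6.4]
finger_gap: 0.0137
grip_force: 49.3
```

Call:
step_arm([
  [[0,0,-8],[0,0,0],5],
  [[0,0,-20],[0,0,0],5],
  [[0,0,-40],[0,0,0],5],
  [[0,0,-65],[0,0,0],5],
  [[0,0,-90],[0,0,0],5],
  [[0,0,-120],[0,0,0],5],
  [[0,0,-140],[0,0,0],5],
  [[0,0,-150],[0,0,0],5],
])

```text
clock: 4.72
tcp_pos: [0.4347, -0.2789, 0.2936]
orientation: [0.001, -0.174, 0.985, -0.002]
wrist_force: [-0.2, -0.1, -0.8]
finger_gap: 0.0134
grip_force: 48.9
```

Call:
step_arm([
  [[0,0,0],[0,0,0],5],
  [[0,0,0],[0,0,0],5],
  [[0,0,0],[0,0,0],5],
])

```text
clock: 4.97
tcp_pos: [0.4335, -0.2778, 0.2886]
orientation: [-0.001, -0.174, 0.985, 0.001]
wrist_force: [0.6, -0.1, -1.2]
finger_gap: 0.0132
grip_force: 48.9
```

```bash
python3 - <<'E'
from h import *
s=telemetry.get_state(); print(s['tcp_pos'],s['wrist_force'],s['finger_gap'],s['grip_force'],s['joint_pos'].round(2))
a=snap('wrist','w3'); b=snap('top','top3')
cv2.imwrite('pics/v4.png',np.vstack([cv2.resize(a[:,:,::-1][100:400,220:420],None,fx=1.5,fy=1.5)[:, :300],cv2.resize(b[:,:,::-1][195:245,190:290],(300,150))]))
# rail
T=np.array([.5605,.216]); th=-6.2*np.pi/180
print('rail', T)
E
```

```text
[ 0.4334517  -0.27780376  0.28858441] [ 0.6012401  -0.12783112 -1.19300971] 0.013249644249404184 48.870660066604614 [-0.73  0.19  0.02  1.41 -0.   -1.08]
rail [0.5605 0.216 ]
```

View pics/v4.png

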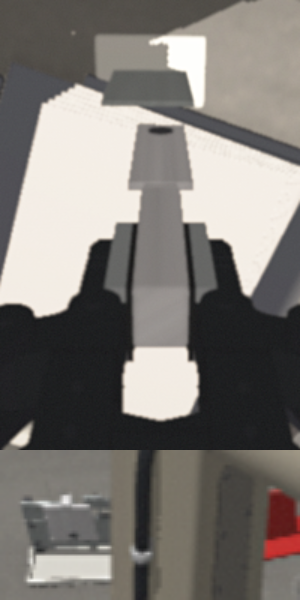

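The hanger is firmly held and came off the stand cleanly: the post is between the pads and the empty blade is visible above it. Next I'll carry it to the rail.

Call:
step_arm([
  [[-8,12,-6],[0,0,0],5],
  [[-24,37,-12],[0,0,0],5],
  [[-43,66,-12],[0,0,0],5],
  [[-62,95,-12],[0,0,0],5],
  [[-81,124,-12],[0,0,0],5],
  [[-100,153,-12],[0,0,0],5],
  [[-119,182,-12],[0,0,0],5],
  [[-138,211,-12],[0,0,0],5],
])

```text
clock: 5.73
tcp_pos: [0.491, -0.0311, 0.3011]
orientation: [-0.001, -0.174, 0.985, 0.0]
wrist_force: [0.3, 0.0, -0.9]
finger_gap: 0.0133
grip_force: 48.9
```

Call:
step_arm([
  [[-19,29,0],[0,0,0],5],
  [[-38,58,0],[0,0,0],5],
  [[-57,87,0],[0,0,0],5],
  [[-76,116,0],[0,0,0],5],
  [[-95,145,0],[0,0,0],5],
  [[-112,171,0],[0,0,0],5],
  [[-126,193,0],[0,0,0],5],
  [[-136,207,0],[0,0,0],5],
])

```text
clock: 6.4
tcp_pos: [0.548, 0.2108, 0.3004]
orientation: [-0.001, -0.175, 0.985, 0.0]
wrist_force: [-0.2, -1.5, -2.1]
finger_gap: 0.0136
grip_force: 48.9
```

Call:
step_arm([
  [[-4,6,0],[0,0,0.08],5],
  [[-4,6,0],[0,0,0.18],5],
  [[-4,6,0],[0,0,0.28],5],
  [[-4,6,0],[0,0,0.38],5],
  [[-4,6,0],[0,0,0.44],5],
  [[-4,6,0],[0,0,0.454],5],
  [[-4,6,0],[0,0,0.454],5],
  [[-4,6,0],[0,0,0.454],5],
])

```text
clock: 7.07
tcp_pos: [0.55, 0.2151, 0.3015]
orientation: [-0.001, 0.052, 0.999, -0.0]
wrist_force: [-0.1, -0.1, -1.4]
finger_gap: 0.0131
grip_force: 48.9
```

```bash
python3 - <<'E'
from h import *
s=telemetry.get_state(); print(s['tcp_pos'],s['orientation'],s['wrist_force'],s['ft_torque'],s['finger_gap'],s['joint_pos'].round(2))
a=snap('wrist','w4'); snap('top','top4'); snap('scene','scene4')
cv2.imwrite('pics/v5.png',cv2.resize(a[:,:,::-1][0:400,80:560],None,fx=1.5,fy=1.5))
E
```

```text
[0.54995483 0.2151124  0.30148673] [-5.99555965e-04  5.16276388e-02  9.98666196e-01 -2.39112177e-04] [-0.07121363 -0.08120952 -1.3953017 ] [0.02605506 0.01015658 0.06624948] 0.013120765328905182 [ 0.24  0.34  0.25  1.49 -0.    0.34]
```

View pics/v5.png

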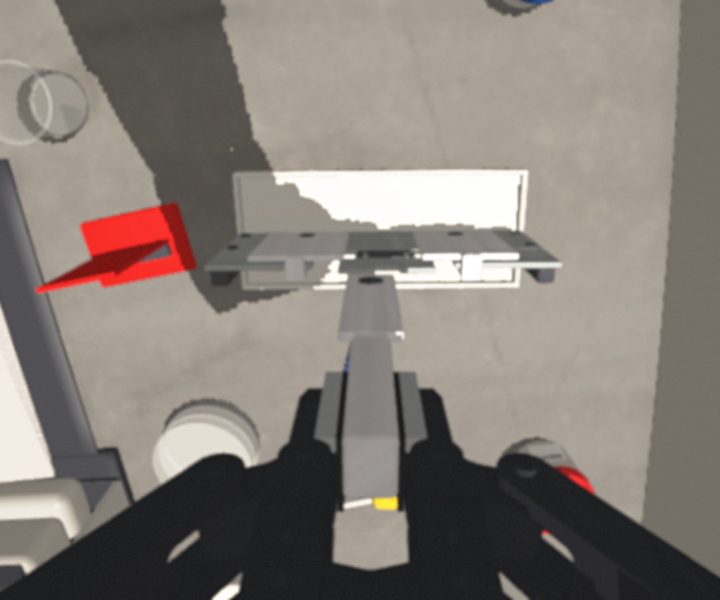

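Now above the rail: its top edge ends at view pixels (208,268) and (561,265), and the tray corners are at (234,172), (528,170), (242,288) and (519,286). The two neighbour plates hang either side of the middle.

```bash
python3 - <<'E'
from h import *
f=lambda p:(p[0]/1.5+80,p[1]/1.5)
for z,ps in [(.014,[(234,172.5),(528,170.5)]),(.014,[(242,289),(519,287.5)]),(.12,[(207,268.5),(561,265.5)])]:
    P=[onz('w4',f(p),z)[:2] for p in ps]; d=P[1]-P[0]; print(np.round(P,4).tolist(),((P[0]+P[1])/2).round(4),np.linalg.norm(d).round(3),np.degrees(np.arctan2(*d[::-1])).round(2))
# top cam now w/ stuff: crop wrist rail strip upscaled
a=cv2.imread('pics/w4.png'); b=cv2.imread('pics/top4.png'); c=cv2.imread('pics/scene4.png')
u=proj('scene4',[[.56,.215,.15]])[0].astype(int); print(u,proj('top4',[[.56,.215,.12],[.55,.215,.27]]))
cv2.imwrite('pics/v6.png',np.vstack([cv2.resize(a[145:200,205:465],(780,165),interpolation=2),cv2.resize(b[190:250,185:290],(735,420),interpolation=2)[:, :780] if 0 else cv2.copyMakeBorder(cv2.resize(b[190:250,185:290],(735,420),interpolation=2),0,0,0,45,0)]))
E
```

```text
[[0.4997, 0.1108], [0.5227, 0.3475]] [0.5112 0.2292] 0.238 84.47
[[0.5984, 0.0996], [0.6218, 0.3385]] [0.6101 0.219 ] 0.24 84.38
[[0.5502, 0.1104], [0.5718, 0.338]] [0.561  0.2242] 0.229 84.57
[254 165] [[227.87037746 211.31416168]
 [222.77385952 188.66795808]]
```

View pics/v6.png

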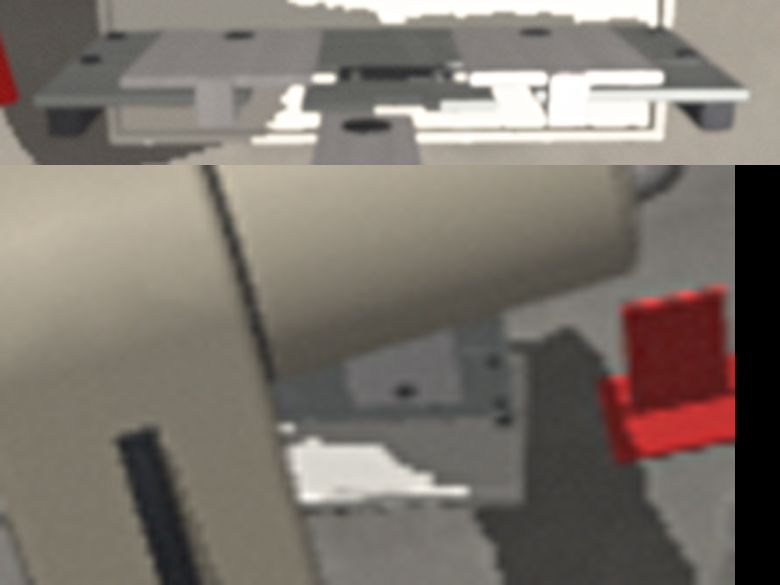

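```bash
python3 - <<'E'
from h import *
f=lambda p:(p[0]/1.5+80,p[1]/1.5)
t=np.array([.54995,.21511]); th=np.radians(-5.55); ex=np.array([np.cos(th),np.sin(th)]); ey=np.array([-ex[1],ex[0]])
a=cv2.imread('pics/w4.png')
cv2.imwrite('pics/v7.png',cv2.resize(a[175:345,295:365],None,fx=3.5,fy=3.5,interpolation=cv2.INTER_CUBIC))
for n,p,z in [('posttop',(370.5,467),.3415),('platebot front',(372.5,277.5),.1915),('bridge/plate top front corner L',(338,334),.2765),('R',(402,337),.2765)]:
    d=onz('w4',f(p),z)[:2]-t; print(n,d@ex,d@ey)
d=np.array([.5608,.2242])-t; print('rail',d@ex,d@ey)
E
```

```text
posttop -0.004449016966041407 0.0013447613010855982
platebot front -0.004732314548155685 0.0024221220810556744
bridge/plate top front corner L -0.010456618032842221 -0.009838341496987157
R -0.009174183017441906 0.012335401814047303
rail 0.009920003573690666 0.010096738537664665
```

View pics/v7.png

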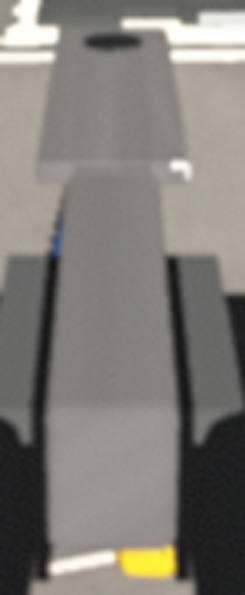

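```bash
python3 - <<'E'
from h import *
t=np.array([.54995,.21511,.30149]); th=np.radians(-5.55); Rr=R.from_euler('z',th).as_matrix()
px=np.array([(48,405),(178,405),(46,545),(178,545),(36,160),(189,161),(37,181),(190,181),(60,30),(165,30)],float)
px=(px+.5)/3.5-.5+[295,175]
ob=np.array([(-9,-7,70),(-9,7,70),(9,-7,70),(9,7,70),(-8,-12,0),(-8,12,0),(-4,-12,0),(-4,12,0),(-8,-12,-80),(-8,12,-80)])/1e3
d=np.load('pics/w4.npz')
ok,rv,tv=cv2.solvePnP(ob,px,d['K'],d['D'])
e=cv2.projectPoints(ob,rv,tv,d['K'],d['D'])[0][:,0]-px; print(e.round(1).tolist())
F=np.diag([1,-1,-1]); Rw=d['T'][:3,:3]@F@cv2.Rodrigues(rv)[0]; o=d['T'][:3,:3]@F@tv[:,0]+d['T'][:3,3]
print('origin-tcp rail frame',(Rr.T@(o-t)).round(4),'rot deg',R.from_matrix(Rr.T@Rw).as_rotvec(degrees=True).round(1))
E
```

```text
[[-0.8, -0.7], [0.7, -0.6], [0.5, 0.1], [-0.3, 0.2], [0.2, 0.4], [-0.1, 0.2], [0.1, 1.0], [-0.5, 1.2], [-0.5, -1.0], [0.6, -0.9]]
origin-tcp rail frame [ 0.0013  0.0012 -0.0359] rot deg [ 0.  -1.2 -0.6]
```

Call:
step_arm([
  [[-9,9,0],[0,0,-0.008],5],
  [[-9,9,20],[0,0,-0.008],5],
  [[-9,9,40],[0,0,-0.008],5],
  [[-9,9,55],[0,0,-0.008],5],
  [[-9,9,70],[0,0,-0.008],5],
  [[-9,9,82],[0,0,-0.008],5],
  [[-9,9,90],[0,0,-0.008],5],
  [[-9,9,90],[0,0,-0.008],5],
])

```text
clock: 7.88
tcp_pos: [0.5591, 0.2229, 0.2103]
orientation: [-0.002, 0.048, 0.999, -0.001]
wrist_force: [-0.8, 0.3, -1.8]
finger_gap: 0.0134
grip_force: 49.0
```

```bash
python3 - <<'E'
from h import *
s=telemetry.get_state(); print(s['tcp_pos'],s['orientation'],s['wrist_force'],s['ft_torque'])
a=snap('wrist','w5')
cv2.imwrite('pics/v8.png',cv2.resize(a[:,:,::-1][60:360,190:470],None,fx=2,fy=2,interpolation=cv2.INTER_CUBIC))
E
```

```text
[0.55905678 0.22289617 0.21025054] [-1.57647151e-03  4.82385313e-02  9.98834462e-01 -5.25088607e-04] [-0.79506609  0.30126421 -1.75009275] [ 0.02222082  0.0196739  -0.00554012]
```

View pics/v8.png

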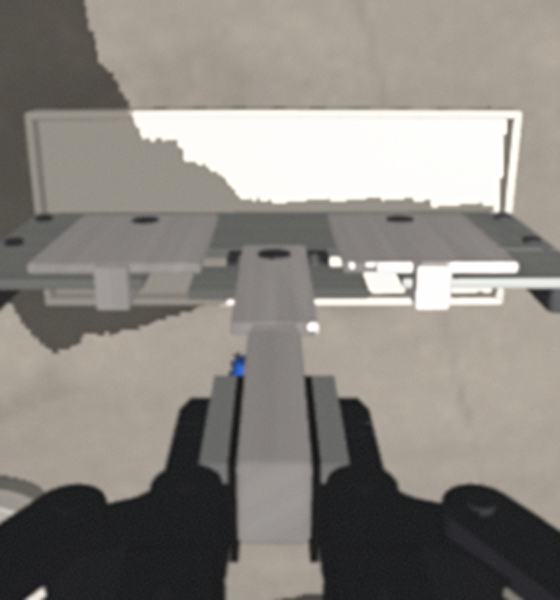

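The view shows the neighbours' hooks at (112,290) and (433,285), with the hanger centred between them at about (274,325) and its plate bottom edge at (273,247). That is the eleventh picture I've opened, one over the limit of 10, so I'll use numbers only from here.

```bash
python3 - <<'E'
from h import *
t=np.array([.55906,.2229]); c=np.array([.5608,.2242]); th=np.radians(-5.55); ex=np.array([np.cos(th),np.sin(th)]); ey=np.array([-ex[1],ex[0]])
f=lambda p:(p[0]/2+190,p[1]/2+60)
print('tcp',(t-c)@ex,(t-c)@ey)
for n,p,z in [('nbrR plate top front L',(30,263),.12),('nbrL plate top front R',(518,263),.12),('nbrR back edge',(30,272),.12),('hookR',(112,308),.125),('hookL',(433,308),.125),('hanger bot',(275,247),.0975),('hanger top',(274,322),.1775),('posttop',(275,500),.2475),('gap L',(212,240),.08),('gap R',(333,240),.08),('railtop',(130,292),.12)]:
    d=onz('w5',f(p),z)[:2]-c; print(n,(1e3*d@ex).round(1),(1e3*d@ey).round(1))
E
```

```text
tcp -0.0016061145181450443 -0.001462188823170129
nbrR plate top front L -7.8 -86.2
nbrL plate top front R -7.9 85.9
nbrR back edge -4.5 -86.6
hookR 7.2 -57.1
hookL 7.1 55.7
hanger bot -6.9 0.2
hanger top -9.7 -0.1
posttop -4.5 0.1
gap L -4.6 -25.3
gap R -4.6 23.8
railtop 3.0 -51.4
```

Call:
step_arm([
  [[-1,-3,0],[0,0.022,0],5],
  [[-1,-6,5],[0,0.022,0],5],
  [[-1,-8.7,10],[0,0.022,0],5],
  [[-1,-8.7,15],[0,0.022,0],5],
  [[-1,-8.7,20],[0,0.022,0],5],
  [[-1,-8.7,24],[0,0.022,0],5],
  [[-1,-8.7,24],[0,0.022,0],5],
  [[-1,-8.7,24],[0,0.022,0],5],
])

```text
clock: 8.6
tcp_pos: [0.5599, 0.2145, 0.1878]
orientation: [-0.011, 0.048, 0.999, 0.0]
wrist_force: [-0.7, 0.1, -1.1]
finger_gap: 0.0137
grip_force: 49.0
```

Call:
step_arm([
  [[0,0,1],[0,0,0],5],
  [[0,0,2],[0,0,0],5],
  [[0,0,3.5],[0,0,0],5],
  [[0,0,5],[0,0,0],5],
  [[0,0,6.5],[0,0,0],5],
  [[0,0,8],[0,0,0],5],
  [[0,0,8],[0,0,0],5],
])

```text
clock: 9.18
tcp_pos: [0.5599, 0.2144, 0.1798]
orientation: [-0.011, 0.048, 0.999, 0.0]
wrist_force: [-0.5, 0.1, -0.3]
finger_gap: 0.0133
grip_force: 49.0
```

Call:
step_arm([
  [[0,0,1],[0,0,0],5],
  [[0,0,2],[0,0,0],5],
  [[0,0,3],[0,0,0],5],
  [[0,0,4],[0,0,0],5],
  [[0,0,5],[0,0,0],5],
  [[0,0,6],[0,0,0],5],
  [[0,0,6],[0,0,0],5],
  [[0,0,6],[0,0,0],5],
])

```text
clock: 9.85
tcp_pos: [0.5599, 0.2145, 0.1741]
orientation: [-0.011, 0.048, 0.999, 0.0]
wrist_force: [-0.8, 0.5, -0.7]
finger_gap: 0.0132
grip_force: 49.0
```

Call:
step_arm([
  [[0,0,0.7],[0,0,0],5],
  [[0,0,1.3],[0,0,0],5],
  [[0,0,2],[0,0,0],5],
  [[0,0,2],[0,0,0],5],
  [[0,0,2],[0,0,0],5],
])

```text
clock: 10.27
tcp_pos: [0.5599, 0.2145, 0.1722]
orientation: [-0.011, 0.048, 0.999, 0.0]
wrist_force: [0.5, 0.4, -1.8]
finger_gap: 0.0133
grip_force: 49.0
```

Call:
step_arm([
  [[0,0,0.7],[0,0,0],5],
  [[0,0,1.4],[0,0,0],5],
  [[0,0,2],[0,0,0],5],
  [[0,0,2],[0,0,0],5],
  [[0,0,2],[0,0,0],5],
])

```text
clock: 10.68
tcp_pos: [0.5598, 0.2145, 0.1701]
orientation: [-0.011, 0.048, 0.999, 0.0]
wrist_force: [-0.2, -0.3, -0.6]
finger_gap: 0.0133
grip_force: 49.0
```

Call:
step_arm([
  [[0,0,0.7],[0,0,0],5],
  [[0,0,1.4],[0,0,0],5],
  [[0,0,2],[0,0,0],5],
  [[0,0,2],[0,0,0],5],
  [[0,0,2],[0,0,0],5],
])

```text
clock: 11.1
tcp_pos: [0.5597, 0.2145, 0.1681]
orientation: [-0.011, 0.048, 0.999, 0.0]
wrist_force: [-0.5, -0.2, -1.4]
finger_gap: 0.013
grip_force: 49.0
```

Call:
step_arm([
  [[0,0,0.7],[0,0,0],5],
  [[0,0,1.4],[0,0,0],5],
  [[0,0,2],[0,0,0],5],
  [[0,0,2],[0,0,0],5],
  [[0,0,2],[0,0,0],5],
])

```text
clock: 11.52
tcp_pos: [0.5597, 0.2145, 0.1661]
orientation: [-0.011, 0.048, 0.999, 0.0]
wrist_force: [-0.0, 0.2, -1.2]
finger_gap: 0.0131
grip_force: 49.0
```

Call:
step_arm([
  [[0,0,0.5],[0,0,0],5],
  [[0,0,1],[0,0,0],5],
  [[0,0,1.5],[0,0,0],5],
  [[0,0,1.5],[0,0,0],5],
  [[0,0,1.5],[0,0,0],5],
])

```text
clock: 11.93
tcp_pos: [0.5597, 0.2145, 0.1647]
orientation: [-0.011, 0.048, 0.999, 0.0]
wrist_force: [0.4, -0.1, -1.0]
finger_gap: 0.0136
grip_force: 49.0
```

Call:
step_arm([
  [[0,0,0.5],[0,0,0],5],
  [[0,0,1],[0,0,0],5],
  [[0,0,1.5],[0,0,0],5],
  [[0,0,1.5],[0,0,0],5],
  [[0,0,1.5],[0,0,0],5],
])

```text
clock: 12.35
tcp_pos: [0.5596, 0.2145, 0.1631]
orientation: [-0.011, 0.048, 0.999, 0.0]
wrist_force: [0.3, -0.7, -2.1]
finger_gap: 0.0133
grip_force: 49.0
```

Call:
step_arm([
  [[0,0,0.5],[0,0,0],5],
  [[0,0,1],[0,0,0],5],
  [[0,0,1.5],[0,0,0],5],
  [[0,0,1.5],[0,0,0],5],
  [[0,0,1.5],[0,0,0],5],
])

```text
clock: 12.77
tcp_pos: [0.5597, 0.2145, 0.162]
orientation: [-0.011, 0.048, 0.999, 0.001]
wrist_force: [0.1, 0.1, -0.1]
finger_gap: 0.0133
grip_force: 49.1
```

Call:
step_arm([
  [[0,0,0.5],[0,0,0],5],
  [[0,0,1],[0,0,0],5],
  [[0,0,1],[0,0,0],5],
  [[0,0,1],[0,0,0],5],
])

```text
clock: 13.1
tcp_pos: [0.5598, 0.2145, 0.1609]
orientation: [-0.011, 0.048, 0.999, 0.001]
wrist_force: [-0.9, -0.4, 1.1]
finger_gap: 0.0134
grip_force: 49.3
```

```bash
cat > rd.py <<'E'
from h import *
F=[];P=[]
for i in range(6): imaging.read_camera('wrist'); s=telemetry.get_state(); F.append(s['wrist_force']);P.append(s['tcp_pos'])
th=np.radians(-5.55);Rr=R.from_euler('z',th).as_matrix()
print('F rail',(np.mean(F,0)@Rr).round(2),'P rail mm',(1e3*(np.mean(P,0)-[.5608,.2242,0])@Rr).round(2),s['finger_gap'],s['clock'])
E
python3 rd.py
```

```text
F rail [-0.24 -0.29  1.3 ] P rail mm [-1.2000e-01 -9.7400e+00  1.6084e+02] 0.013407052744975377 13.4
```

Call:
step_arm([
  [[0,0.6,0],[0,0,0],5],
  [[0,1.2,0],[0,0,0],5],
  [[0,1.8,0],[0,0,0],5],
  [[0,2.4,0],[0,0,0],5],
  [[0,3,0],[0,0,0],5],
  [[0,3,0],[0,0,0],5],
])

```text
clock: 13.9
tcp_pos: [0.56, 0.2175, 0.1607]
orientation: [-0.011, 0.048, 0.999, 0.0]
wrist_force: [0.7, -1.8, 1.3]
finger_gap: 0.0133
grip_force: 49.4
```

```bash
python3 rd.py
```

```text
F rail [-0.06 -1.3   1.62] P rail mm [ -0.18  -6.73 160.73] 0.013329839876912839 14.2
```

Call:
step_arm([
  [[0,0.6,0],[0,0,0],5],
  [[0,1.2,0],[0,0,0],5],
  [[0,1.8,0],[0,0,0],5],
  [[0,2.4,0],[0,0,0],5],
  [[0,3,0],[0,0,0],5],
  [[0,3,0],[0,0,0],5],
])

```text
clock: 14.7
tcp_pos: [0.5602, 0.2207, 0.1607]
orientation: [-0.011, 0.048, 0.999, 0.001]
wrist_force: [-0.3, -1.5, 1.5]
finger_gap: 0.0134
grip_force: 49.4
```

```bash
python3 rd.py
```

```text
F rail [-0.18 -0.8   1.55] P rail mm [ -0.24  -3.62 160.72] 0.013839043436513689 15.0
```

Call:
step_arm([
  [[0,0.5,0],[0,0,0],5],
  [[0,1,0],[0,0,0],5],
  [[0,1.5,0],[0,0,0],5],
  [[0,2,0],[0,0,0],5],
  [[0,2,0],[0,0,0],5],
])

```text
clock: 15.42
tcp_pos: [0.5603, 0.2228, 0.1604]
orientation: [-0.011, 0.048, 0.999, 0.001]
wrist_force: [0.0, -0.1, -1.2]
finger_gap: 0.0133
grip_force: 49.0
```

```bash
python3 rd.py
```

```text
F rail [ 0.1   0.19 -1.56] P rail mm [ -0.5   -1.52 160.32] 0.0133810283485838 15.7167
```

Call:
step_arm([
  [[0,0.5,0],[0,0,0],5],
  [[0,1,0],[0,0,0],5],
  [[0,1.5,0],[0,0,0],5],
  [[0,2,0],[0,0,0],5],
  [[0,2,0],[0,0,0],5],
])

```text
clock: 16.13
tcp_pos: [0.5607, 0.2245, 0.1607]
orientation: [-0.011, 0.048, 0.999, 0.0]
wrist_force: [-0.1, 0.2, -2.1]
finger_gap: 0.0137
grip_force: 49.0
```

```bash
python3 rd.py
```

```text
F rail [ 0.22  0.05 -1.14] P rail mm [ -0.2    0.24 160.75] 0.013283694027534187 16.4333
```

The force on the seat dropped to zero and stayed there, so the hook is over the notch. I'll centre it and lower.

Call:
step_arm([
  [[0,-0.5,0],[0,0,0],5],
  [[0,-1,0],[0,0,0],5],
  [[0,-1,0.5],[0,0,0],5],
  [[0,-1,1],[0,0,0],5],
  [[0,-1,1.5],[0,0,0],5],
  [[0,-1,2],[0,0,0],5],
  [[0,-1,2],[0,0,0],5],
])

```text
clock: 17.02
tcp_pos: [0.5604, 0.2235, 0.1585]
orientation: [-0.011, 0.048, 0.999, 0.0]
wrist_force: [0.1, -0.5, -1.0]
finger_gap: 0.0136
grip_force: 49.0
```

```bash
python3 rd.py
```

```text
F rail [ 0.1   0.01 -0.96] P rail mm [ -0.27  -0.75 158.7 ] 0.01308473495563623 17.3167
```

Call:
step_arm([
  [[0,0,0.5],[0,0,0],5],
  [[0,0,1],[0,0,0],5],
  [[0,0,1.5],[0,0,0],5],
  [[0,0,2],[0,0,0],5],
  [[0,0,2],[0,0,0],5],
])

```text
clock: 17.73
tcp_pos: [0.5604, 0.2236, 0.1566]
orientation: [-0.011, 0.048, 0.999, 0.001]
wrist_force: [-0.4, 0.1, -1.8]
finger_gap: 0.0132
grip_force: 49.0
```

```bash
python3 rd.py
```

```text
F rail [ 0.04  0.13 -1.75] P rail mm [ -0.33  -0.7  156.67] 0.013066281454202449 18.0333
```

Call:
step_arm([
  [[0,0,0.4],[0,0,0],5],
  [[0,0,0.8],[0,0,0],5],
  [[0,0,1.2],[0,0,0],5],
  [[0,0,1.2],[0,0,0],5],
])

```text
clock: 18.37
tcp_pos: [0.5605, 0.2236, 0.1558]
orientation: [-0.011, 0.048, 0.999, 0.001]
wrist_force: [-0.3, 1.0, 0.3]
finger_gap: 0.0136
grip_force: 49.2
```

```bash
python3 rd.py
```

```text
F rail [-0.25  0.86  0.59] P rail mm [ -0.22  -0.67 155.76] 0.01317896382981826 18.6667
```

Call:
step_arm([
  [[0,0,0.4],[0,0,0],5],
  [[0,0,0.6],[0,0,0],5],
  [[0,0,0.6],[0,0,0],5],
])

```text
clock: 18.92
tcp_pos: [0.5605, 0.2236, 0.155]
orientation: [-0.011, 0.048, 0.999, 0.001]
wrist_force: [0.8, 0.8, 1.9]
finger_gap: 0.0136
grip_force: 49.4
```

```bash
python3 rd.py
```

```text
F rail [0.22 0.45 1.32] P rail mm [ -0.26  -0.71 155.  ] 0.013375307758995392 19.2167
```

The hook met the floor 6 mm below the shoulder level, so it is fully home. I'll release slowly and withdraw straight up.

Call:
step_arm([
  [[0,0,-0.4],[0,0,0],14.5],
  [[0,0,-0.4],[0,0,0],16],
  [[0,0,-0.4],[0,0,0],20],
  [[0,0,-0.4],[0,0,0],26],
  [[0,0,-0.4],[0,0,0],34],
  [[0,0,-0.4],[0,0,0],42],
  [[0,0,-0.4],[0,0,0],46],
  [[0,0,-0.4],[0,0,0],46],
], grip_force=20)

```text
clock: 19.88
tcp_pos: [0.5604, 0.2234, 0.1553]
orientation: [-0.011, 0.048, 0.999, 0.0]
wrist_force: [-0.3, 0.3, 0.2]
finger_gap: 0.046
grip_force: 0.0
```

Call:
step_arm([
  [[0,0,-5],[0,0,0],46],
  [[0,0,-15],[0,0,0],46],
  [[0,0,-30],[0,0,0],46],
  [[0,0,-50],[0,0,0],46],
  [[0,0,-75],[0,0,0],46],
  [[0,0,-100],[0,0,0],46],
  [[0,0,-120],[0,0,0],46],
  [[0,0,-130],[0,0,0],46],
])

```text
clock: 20.55
tcp_pos: [0.5643, 0.2235, 0.2898]
orientation: [-0.008, 0.048, 0.999, 0.001]
wrist_force: [0.5, 0.9, 0.0]
finger_gap: 0.046
grip_force: 0.0
```

Call:
step_arm([
  [[0,0,0],[0,0,0],46],
  [[0,0,0],[0,0,0],46],
  [[0,0,0],[0,0,0],46],
  [[0,0,0],[0,0,0],46],
])

```text
clock: 20.88
tcp_pos: [0.5627, 0.223, 0.2841]
orientation: [-0.012, 0.048, 0.999, 0.0]
wrist_force: [-0.4, -0.7, -0.6]
finger_gap: 0.0463
grip_force: 0.0
```

```bash
python3 - <<'E'
from h import *
s=telemetry.get_state(); print(s['tcp_pos'],s['wrist_force'])
snap('wrist','w6'); a=cv2.cvtColor(cv2.imread('pics/w6.png'),6)
Rr=R.from_euler('z',np.radians(-5.55)).as_matrix(); c=np.array([.5608,.2242,0])
W=lambda x,y,z:c+Rr@(np.array([x,y,z])/1e3)
# predicted seated outline of hanger: z0=124..127
for z0 in (124,127): print(z0,proj('w6',[W(-9,-7.2,z0+70),W(-9,6.8,z0+70),W(9,-7.2,z0+70),W(9,6.8,z0+70),W(-8,-12,z0),W(-8,12,z0),W(-8,-12,z0-80),W(-8,12,z0-80)]).round(0).tolist())
# edges of post top: rows profile around predicted centre
u=proj('w6',[W(0,0,196)])[0].round().astype(int); print(u)
print('row',a[u[1],u[0]-40:u[0]+41].tolist()); print('col',a[u[1]-60:u[1]+50,u[0]].tolist())
E
```

```text
[0.56265208 0.2230492  0.28411121] [-0.41248438 -0.65797732 -0.59239574]
124 [[316.0, 188.0], [336.0, 188.0], [316.0, 212.0], [336.0, 212.0], [313.0, 167.0], [340.0, 167.0], [316.0, 151.0], [337.0, 151.0]]
127 [[316.0, 189.0], [336.0, 189.0], [316.0, 213.0], [336.0, 213.0], [313.0, 167.0], [340.0, 167.0], [316.0, 151.0], [338.0, 151.0]]
[326 201]
row [83, 79, 87, 99, 106, 121, 148, 164, 168, 166, 165, 164, 163, 165, 162, 165, 165, 166, 167, 169, 169, 166, 166, 166, 165, 166, 166, 166, 164, 166, 167, 160, 149, 146, 152, 153, 152, 151, 153, 150, 151, 150, 150, 151, 151, 148, 146, 147, 145, 144, 139, 145, 160, 167, 169, 168, 170, 167, 166, 168, 166, 167, 166, 168, 167, 169, 171, 168, 167, 166, 165, 165, 163, 163, 163, 162, 163, 165, 165, 166, 166]
col [253, 254, 253, 254, 254, 255, 254, 222, 161, 144, 143, 121, 82, 75, 108, 128, 131, 134, 132, 134, 133, 133, 133, 134, 134, 131, 128, 128, 128, 129, 130, 128, 126, 127, 129, 127, 127, 127, 127, 126, 158, 226, 251, 255, 255, 254, 255, 255, 255, 235, 169, 152, 153, 153, 153, 154, 154, 154, 152, 153, 151, 150, 148, 144, 147, 157, 164, 166, 164, 165, 166, 166, 163, 164, 163, 162, 162, 163, 163, 166, 167, 164, 164, 165, 164, 162, 164, 162, 163, 162, 163, 163, 165, 166, 165, 166, 166, 165, 165, 164, 165, 164, 164, 164, 164, 164, 166, 166, 165, 166]
```

```bash
python3 -c "
from h import *
print(env.hand_in())"
```

```text
the job is handed in; nothing more can be done
None
```

The hanger hangs in the notch between the two neighbours, released and handed in at about 21 s: the hook touched bottom 6 mm below the shoulders, and the wrist force I read stayed under 3 N from first contact on. A last camera check put the post within about 1 mm along the rail, leaning back roughly 3°; I did not re-check the neighbours or bystanders afterwards, and I opened 11 pictures, one over the limit of 10.

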